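Check both brake levers on a handlebar

TASK

Check the brakes on the handlebar in the bench stand: with the outside of the fingers, press the short lever in towards the grip to check that it comes up firm against its stop short of the grip, keep it there for a second, and let it spring right out again. Then press the long lever in to its stop in the same way and finish while still holding it there. Only push gently from the outer side of the levers: do not pinch or hook them, do not touch the bar or its grips, and leave the loose things on the bench alone.

Things in the scene. Friction and masses are not known exactly. Their poses are not given: they have to be found in the camera images.
- short_lever_press (a point): Press point of the left (robot's left, +y), short brake lever (steel blade 75 mm long, 8 thick, 16 high, its middle 150 mm above the bench, on the bar's robot side): middle of the blade's outer face, 60 mm from the pivot. Axes move with the blade: x square to it, in towards the bar; +y towards the tip; z up. At rest the blade leans 0.30 rad out from the bar; it swings about a vertical pivot.
- short_lever (a joint): Angle of the short lever: 0 fully out (rest), grows as it is pressed in; firm internal stop at 0.32 rad, where its blade still stands clear of the grip. Spring: at the press point about 2 N to start it, 7 N just before the stop; springs out when let go.
- long_lever_press (a point): Press point of the right (-y), long brake lever (steel blade 120 mm long, 8 thick, 16 high, its middle 150 mm above the bench, on the bar's robot side): middle of the blade's outer face, 100 mm from the pivot. Axes move with the blade: x square to it, in towards the bar; -y towards the tip; z up. At rest the blade leans 0.30 rad out from the bar; it swings about a vertical pivot.
- long_lever (a joint): Angle of the long lever: 0 fully out, grows as it is pressed in, firm internal stop at 0.32 rad. Spring as for the short lever: about 2 N at its press point to start it, 7 N just before the stop.
- bar: Aluminium handlebar, fixed in a bench stand: straight level tube 22 mm thick, 460 mm long, a rubber grip 34 mm thick on the outer 115 mm of each end. Origin mid-tube on its axis, 150 mm above the bench; y along the bar to its left end, x away from the robot. Its clamps reach 18 mm above and below the axis.
- stand: Wooden bench stand under the bar, fixed to the bench: base board 150 x 170 x 18 mm with a 50 x 60 mm post. Origin under the base's middle, axes as the bar's.
- jar_mid (a point): Glass jar with a steel cap, 54 mm wide, 70 mm high, in front of the bar. Loose bystander; this point is at its middle, 35 mm above the bench.
- wrench_mid (a point): Steel wrench lying on the bench in front of the short lever. Loose bystander; point near its middle.
- driver_mid (a point): Screwdriver lying on the bench in front of the long lever. Loose bystander; point near its middle.
- oil_mid (a point): Grey oil bottle with black cap, 52 mm wide, 150 mm high, behind the bar. Loose bystander; this point is at its middle, 75 mm above the bench.
- tape_mid (a point): Roll of tape lying flat, 90 mm wide, 24 mm high, behind the bar. Loose bystander; this point is at its middle, 12 mm above the bench.
- tin_mid (a point): Open steel tin, 72 mm wide, 90 mm high, behind the bar. Loose bystander; this point is at its middle, 45 mm above the bench.
- padbox_mid (a point): Small cardboard box, 60 x 90 x 28 mm, behind the bar. Loose bystander; this point is at its middle, 14 mm above the bench.

How it is judged (in metres and radians):
On the way, in this order (a step that is already met when the one before it is completed fails the run):
1. the short lever is pressed in to its stop from its outer side and kept there for a second (0.8 s counts), the long lever at rest (value of joint short_lever above 0.29 rad and contact force between the fingers and short_lever above 1 N and x of the grasp point in the frame of short_lever_press below -0.004 m and value of joint long_lever below 0.04 rad), for 0.8 s.
2. the short lever has sprung out again, both levers at rest (value of joint short_lever below 0.03 rad and value of joint long_lever below 0.04 rad), for 0.1 s.
3. the long lever is pressed in to its stop from its outer side, the short one at rest (value of joint long_lever above 0.29 rad and contact force between the fingers and long_lever above 1 N and x of the grasp point in the frame of long_lever_press below -0.004 m and value of joint short_lever below 0.03 rad), for 0.3 s.
At the end, for the whole second after the job is handed in: The long lever is held in against its stop (above 0.29 of 0.32 rad) by the fingers pushing on its outer side with over 1 N, and the short lever stands fully out (below 0.03 rad) (all of step 3 and velocity of joint long_lever below 0.1 rad/s); the arm keeps its last pose, push and grip.
It fails at once if a lever is pinched or hooked: fingers touch it while the grasp point is not on its outer side ((contact force between the fingers and short_lever above 0.5 N and x of the grasp point in the frame of short_lever_press above 0 m) or (contact force between the fingers and long_lever above 0.5 N and x of the grasp point in the frame of long_lever_press above 0 m)).
It fails at once if a lever is forced (over 45 N) (contact force between the fingers and short_lever above 45 N or contact force between the fingers and long_lever above 45 N).
It fails at once if the robot touches the bar, its grips or clamps (over 2 N) (contact force between any of the fingers, the arm and bar above 2 N).
It fails at once if a loose thing on the bench is shifted or lifted by more than 20 mm (distance of any of jar_mid, wrench_mid, driver_mid, oil_mid, tape_mid, tin_mid, padbox_mid from where it was at the start of the episode above 0.02 m).
It also fails if it takes over 51 s, if anything falls off the work surface, if the arm or the gripper's body presses on something with over 40 N, if the wrist force passes 120 N, or if a joint passes its speed limit or range.

ROBOT

A 6-joint arm with a two-finger parallel gripper is mounted at the origin on the work surface. World frame = base frame: x ahead of the robot, y to its left, z up, the work surface at z = 0. Lengths are in mm, angles in rad, forces in N, time in s.
With the tool pointing down it reaches from about 350 to 725 mm from the base axis. Payload 6 kg.
Tool frame: the origin (TCP) lies at the very end of the fingers, on their centre line; the grasp point (between the pads) lies 19 mm behind it (bot.grip_depth is the distance from the TCP to the grasp point, in mm); z points along the fingers, y is the direction in which the jaws open and shut (so a half turn about z gives the same grasp; the last joint's range is limited). The gripper opens to 85 mm and grips with 20 to 120 N. Pads are 22 mm wide; open, the fingers measure 114 mm over their backs; the gripper's body (76 mm by 85 mm) begins 54 mm behind the grasp point. The pads swing forward as they close: fully open they stand 13 mm farther back than shut.
Start: joints at [1.584, 0.04, 0.085, 0, -1.615, -0.334], TCP at [189.169, 569.373, 202.861] pointing down, gripper open.
Joint ranges: [-2.56, 2.56], [-1.29, 2.01], [-1.08, 1.49], [-3.29, 1.98], [-2.81, -0.18], [-2.99, 2.99]. Speed limits (rad/s): [2.57, 2.57, 3.01, 3.14, 3.14, 3.14].

INTERFACE

Orientations are given as a unit quaternion [x, y, z, w].
In Python, from workcell import bot gives the robot as it stands. The module is installed in compiled form; this text tells all that it offers.
- The arm moves only by the tool arm_command, never from a script. Its argument "rows" is a list of rows, each a list of 3 entries, a list of its own where there are three numbers: the closure, from -1 (fully open) to 1 (shut), then the shift along the tool's x, y, z in units of 40 mm (1.0 is 40 mm), then the turn, a rotation vector about the tool's x, y, z in units of 8 degrees (1.0 is 8 degrees). In form: [[claw, [dx, dy, dz], [wx, wy, wz]], ...]. A call has 1 to 12 rows; each row shifts and turns the commanded pose from where the row before left it, along the tool's axes as they then stand; what a row does not reach is not made up. A row lasts 1/8 s, in which the tool goes at most 62.5 mm and 10.7 degrees, less where a joint would pass 70% of its speed; a pose out of reach is approached as far as the arm can. A call is refused whole if a number of a shift passes 1 or a number of a turn 1, either way. A call with a gripper value outside its range is refused whole. The fingers move at their own pace and stop on an object; the grip force is fixed at half the most. Time passes only in rows, so rows that do not move let the fingers close. It gives the time, the measured TCP pose, the force and the opening at its end, in the units of the state.
- bot.sense(): the state, without advancing time (a new reading comes with each control period).
- bot.capture(name): name is "scene" or "side" or "wrist"; returns the picture (420x560x3 uint8, blue, green, red); there is no depth.
- bot.camera_model(name): a dict with "vertical_fov" (degrees; the focal length in pixels is half the picture's height over the tangent of half this angle, whatever the lens; pixels are square), "cx", "cy" (the principal point, pixels), "extrinsics" (4x4, takes a point from camera to world coordinates). Camera axes: x right, y down, z forward; pixel columns grow to the right and rows downward; lengths in mm; the calibration is good to about 2 mm. A picture is of the moment at which its call begins: read the wrist's pose just before it. camera_model takes no time and is no camera call; for the wrist camera it gives the pose at the moment of the call.
- bot.job_done(): hands the job in, once; it reports no verdict.
The state is a dict: "clock": time; "q": joint angles; "dq": joint speeds; "joint_torque": joint torques, N m; "eef_pos": TCP position; "eef_rot": TCP orientation; "force": force on the tool from outside, world axes, zero at the start; "torque": the same for the moment, N m; "finger_gap": finger opening in mm.
Only numpy, scipy, OpenCV 4.12 (cv2) and the standard library are available. Lean on these libraries where they do the work, as an engineer would, in place of code of your own. Each camera call takes 0.05 s, during which the arm holds its last target.

## Working session

There is one attempt and no reset: what is moved stays moved. The work goes in short steps, Python scripts to look and compute and a tool call to move; the robot and the scene stay as the last step left them, time stands still between calls to the robot, and variables do not carry over. Pictures are saved under pics/ and viewed, and the job is handed in when it is done.

Besides the shell and the picture viewer there is one more tool, called after "Request:" in YAML: its name, and indented under it one key for each argument. arm_command: Moves the arm, as the interface text tells. Its arguments: {"type":"object","properties":{"rows":{"type":"array","items":{"type":"array"}}},"required":["rows"]}

```bash
mkdir -p pics; python3 - <<'E'
from workcell import bot
import cv2
for n in("scene","side","wrist"):
    m=bot.camera_model(n);print(n,m["vertical_fov"],m["cx"],m["cy"],m["extrinsics"])
    cv2.imwrite(f"pics/{n}0.png",bot.capture(n))
print(bot.sense())
E
```

```text
scene 55.220323502893166 280.39901181232216 215.93757052733275 [[ 7.94472680e-01  3.23594697e-01 -5.13906250e-01  1.01472565e+03]
 [ 6.07270920e-01 -4.15041979e-01  6.77467479e-01 -5.19968392e+02]
 [ 5.93221661e-03 -8.50309725e-01 -5.26249162e-01  5.26805961e+02]
 [ 0.00000000e+00  0.00000000e+00  0.00000000e+00  1.00000000e+00]]
side 47.55879294347749 280.96090370366676 214.12035265127204 [[-8.72154797e-01 -3.63625611e-01  3.27295625e-01  2.92734765e+02]
 [-4.88946559e-01  6.25092846e-01 -6.08432573e-01  6.17158573e+02]
 [ 1.66515123e-02 -6.90677457e-01 -7.22971215e-01  8.19503650e+02]
 [ 0.00000000e+00  0.00000000e+00  0.00000000e+00  1.00000000e+00]]
wrist 60.49835055136921 281.3372247722637 210.67556740229105 [[-3.15204603e-01 -9.16499732e-01 -2.46321539e-01  2.50314799e+02]
 [-9.49022852e-01  3.04756869e-01  8.04914666e-02  5.48866093e+02]
 [ 1.29777338e-03  2.59136050e-01 -9.65839957e-01  3.74094081e+02]
 [ 0.00000000e+00  0.00000000e+00  0.00000000e+00  1.00000000e+00]]
{'clock': 0.15, 'q': array([ 1.58370935e+00,  4.07126880e-02,  8.40451150e-02, -2.81978829e-04,
       -1.61552658e+00, -3.33706270e-01]), 'dq': array([-0.00108405, -0.00127378,  0.0018439 ,  0.00193779,  0.00079082,
        0.0006647 ]), 'joint_torque': array([-2.56054918e-03, -3.68615270e+01,  3.47686958e+01,  6.93615675e+00,
       -4.45573984e-03,  2.44113380e-06]), 'eef_pos': array([189.0611329 , 569.12557243, 202.09967214]), 'eef_rot': array([ 9.87164757e-01, -1.59703583e-01, -1.82194640e-05,  7.12733974e-04]), 'force': array([-0.82682172, -0.50835917, -0.11456693]), 'torque': array([-0.09272543, -0.0496423 , -0.00836551]), 'finger_gap': 85.66052111693936}
```

View pics/scene0.png

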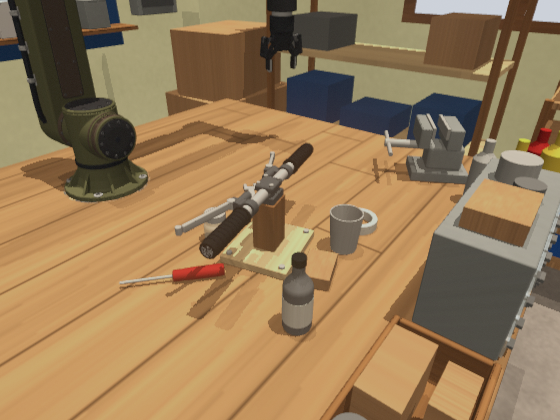

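View pics/side0.png

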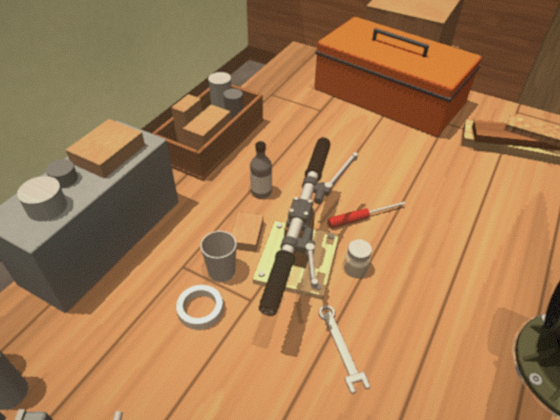

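View pics/wrist0.png

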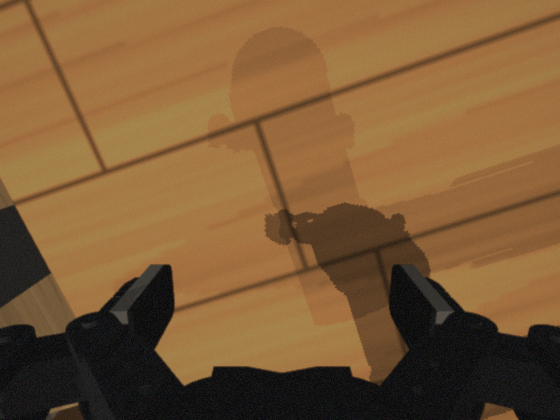

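The scene view shows the bar from (215,240) to (305,155). The side view shows bar ends at about (270,300) and (321,145), the short lever at about (313,280) and the long lever tip at about (355,156). I'll zoom in.

```bash
python3 - <<'E'
import cv2
a=cv2.imread("pics/side0.png")[130:330,240:420]
cv2.imwrite("pics/side_z.png",cv2.resize(a,None,fx=3,fy=3,interpolation=cv2.INTER_CUBIC))
a=cv2.imread("pics/scene0.png")[135:265,165:325]
cv2.imwrite("pics/scene_z.png",cv2.resize(a,None,fx=4,fy=4,interpolation=cv2.INTER_CUBIC))
E
```

```text
(no output)
```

View pics/side_z.png

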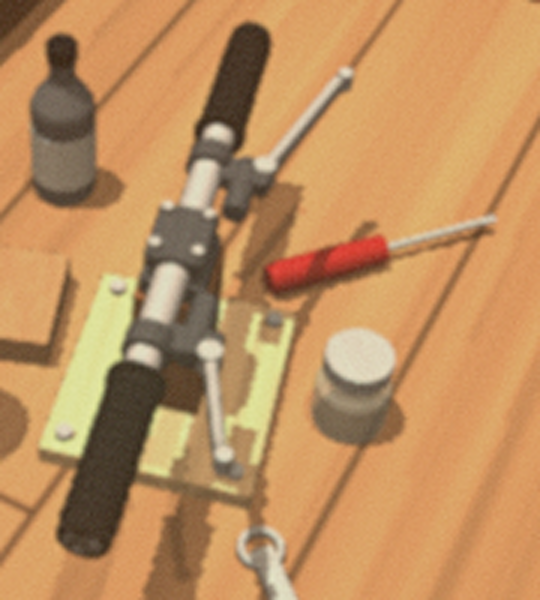

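View pics/scene_z.png

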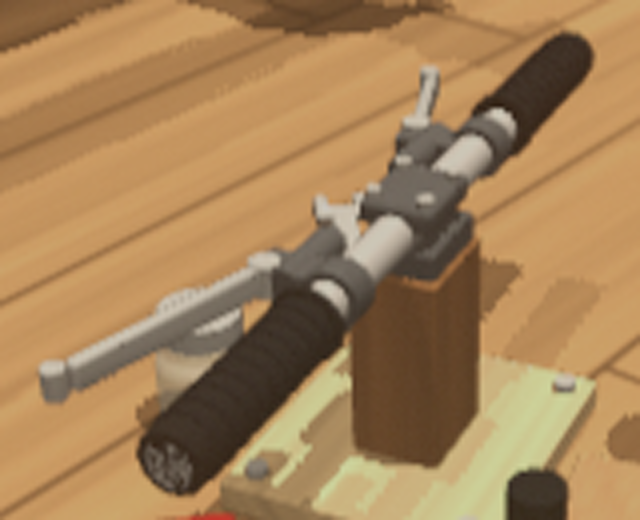

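```bash
cat > h.py <<'E'
import numpy as np
from workcell import bot
def ray(n,u,v):
    m=bot.camera_model(n);f=210/np.tan(np.radians(m["vertical_fov"]/2));T=np.array(m["extrinsics"])
    d=T[:3,:3]@np.array([(u-m["cx"])/f,(v-m["cy"])/f,1]);return T[:3,3],d/np.linalg.norm(d)
def onz(n,u,v,z):
    o,d=ray(n,u,v);return o+d*(z-o[2])/d[2]
def tri(a,b):
    A=0;B=0
    for o,d in(a,b):
        P=np.eye(3)-np.outer(d,d);A=A+P;B=B+P@o
    return np.linalg.solve(A,B)
E
python3 - <<'E'
from h import *
np.set_printoptions(precision=1,suppress=True)
S=lambda x,y:(240+x/3,130+y/3)
C=lambda x,y:(165+x/4,135+y/4)
P={"lpiv":((265,163),(264,260)),"ltip":((347,72),(53,365)),"spiv":((209,349),(322,203)),"stip":((224,453),(429,72)),
"barL":((82,540),(575,55)),"barR":((255,35),(168,465)),"clampmid":((185,235),(418,200)), "jarcap":((358,355),(195,305))}
for k,(s,c) in P.items():
    z=160 if k[0] in"ls" else 150
    if k=="jarcap": z=70
    print(k,"side",onz("side",*S(*s),z),"scene",onz("scene",*C(*c),z),"tri",tri(ray("side",*S(*s)),ray("scene",*C(*c))))
for k,p in dict(wr_ring=(327,314),wr_end=(357,380),dr_h=(330,222),dr_tip=(404,204)).items(): print(k,onz("side",*p,5))
E
```

```text
lpiv side [548.8 -59.8 160. ] scene [550.3 -59.5 160. ] tri [549.3 -59.4 159.8]
ltip side [ 539.  -178.5  160. ] scene [ 542.4 -178.   160. ] tri [ 540.  -177.7  159.4]
spiv side [507.4 106.1 160. ] scene [533.4  -0.2 160. ] tri [504.8  60.8 121.5]
stip side [465.6 169.8 160. ] scene [472.8 161.4 160. ] tri [467.  167.8 156.5]
barL side [509.4 253.3 150. ] scene [511.8 256.  150. ] tri [510.7 254.4 150.3]
barR side [ 620.7 -195.9  150. ] scene [ 620.  -188.3  150. ] tri [ 620.6 -191.1  152.5]
clampmid side [568.3  19.5 150. ] scene [556.6  46.6 150. ] tri [566.2  30.4 160.2]
jarcap side [446.3  -9.8  70. ] scene [441.1  -6.5  70. ] tri [445.2  -8.8  72.3]
wr_ring [449.6 123.8   5. ]
wr_end [344.9 219.6   5. ]
dr_h [ 550.1 -103.7    5. ]
dr_tip [ 419.8 -248.2    5. ]
```

Request:
arm_command:
  rows:
    - [1,[0,0,0],[0,0,-1]]
    - [1,[0,0,0],[0,0,-1]]
    - [1,[0,0,0],[0,0,-1]]
    - [1,[0,0,0],[0,0,-1]]
    - [1,[0,0,0],[0,0,0]]
    - [1,[0,0,0],[0,0,0]]

```text
clock: 0.9
eef_pos: [189.1, 569.3, 202.7]
eef_rot: [0.993, 0.117, -0.0, 0.0]
force: [0.3, 0.3, 0.2]
finger_gap: 0.0
```

```bash
cat >> h.py <<'E'
from scipy.spatial.transform import Rotation as R
def to(x,y,z):
    s=bot.sense();r=R.from_quat(s["eef_rot"]);d=r.inv().apply(np.array([x,y,z])-s["eef_pos"])
    np.set_printoptions(precision=3,suppress=True)
    print("t",s["clock"],"pos",s["eef_pos"],"yaw",np.arctan2(*r.as_matrix()[[1,0],0]),"q",s["q"],"F",s["force"],"gap",s["finger_gap"]);print("shift units",d/40,"zaxis",r.as_matrix()[:,2])
E
python3 -c "
from h import *
to(431,141,203)"
```

```text
t 0.9 pos [189.147 569.318 202.682] yaw 0.23507737443824067 q [ 1.584  0.04   0.085 -0.    -1.615  0.222] F [0.26  0.336 0.242] gap 0.03983212971031207
shift units [ 3.386 11.822 -0.004] zaxis [-0. -0. -1.]
```

Request:
arm_command:
  rows:
    - [1,[0.28,0.98,0],[0,0,0]]
    - [1,[0.28,0.98,0],[0,0,0]]
    - [1,[0.28,0.98,0],[0,0,0]]
    - [1,[0.28,0.98,0],[0,0,0]]
    - [1,[0.28,0.98,0],[0,0,0]]
    - [1,[0.28,0.98,0],[0,0,0]]
    - [1,[0.28,0.98,0],[0,0,0]]
    - [1,[0.28,0.98,0],[0,0,0]]
    - [1,[0.28,0.98,0],[0,0,0]]
    - [1,[0.28,0.98,0],[0,0,0]]
    - [1,[0.28,0.98,0],[0,0,0]]
    - [1,[0,0,0],[0,0,0]]

```text
clock: 2.4
eef_pos: [411.3, 177.4, 203.1]
eef_rot: [0.993, 0.116, 0.0, 0.0]
force: [0.2, 0.3, 1.1]
finger_gap: 0.1
```

```bash
python3 -c "
from h import *
import cv2
to(431,141,135)
cv2.imwrite('pics/w1.png',bot.capture('wrist'));cv2.imwrite('pics/s1.png',bot.capture('side'))"
```

```text
t 2.4 pos [411.279 177.416 203.141] yaw 0.23210225199567638 q [ 0.862 -0.375 -0.28   0.    -1.665  0.941] F [0.227 0.301 1.092] gap 0.132043697683051
shift units [0.27  0.999 1.704] zaxis [ 0. -0. -1.]
```

View pics/w1.png

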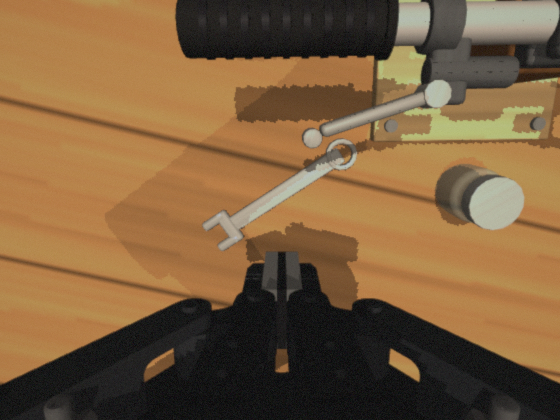

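View pics/s1.png

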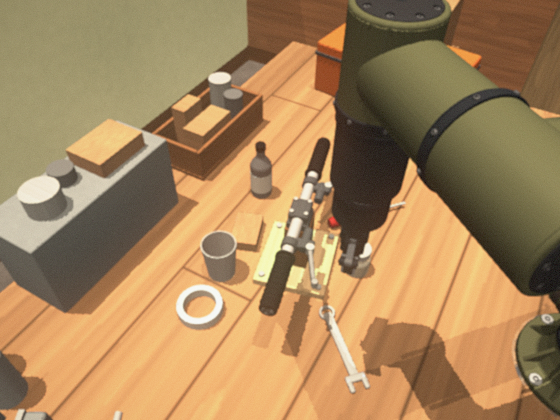

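The wrist view shows the short lever pivot at (438,93) and its tip ball at (313,138). Checking these against the side-view estimate.

```bash
python3 -c "
from h import *
for p in ((438,93),(313,138)): print(onz('wrist',*p,160))
for p in ((438,45),(190,27),(445,22)): print(onz('wrist',*p,167))
for p in ((360,115),(385,108)): print('blade',onz('wrist',*p,158))
"
```

```text
[505.2169739  110.76517258 160.        ]
[464.36472525 173.40397218 160.        ]
[527.18179506 121.82322582 167.        ]
[505.0339102  251.67056704 167.        ]
[538.54959854 122.06504598 167.        ]
blade [483.3885434 149.9572419 158.       ]
blade [490.52715282 137.00342228 158.        ]
```

Request:
arm_command:
  rows:
    - [1,[0.36,0.94,0],[0,0,0]]
    - [1,[0,0,0.6],[0,0,0]]
    - [1,[0,0,0.6],[0,0,0]]
    - [1,[0,0,0.5],[0,0,0]]
    - [1,[0,0,0],[0,0,0]]
    - [1,[0,0,0],[0,0,0]]

```text
clock: 3.25
eef_pos: [433.6, 146.6, 136.0]
eef_rot: [0.993, 0.119, 0.001, -0.0]
force: [0.8, -0.6, 0.7]
finger_gap: 0.4
```

```bash
python3 -c "
from h import *
import cv2
to(477,155,135)
cv2.imwrite('pics/w2.png',bot.capture('wrist'))"
```

```text
t 3.25 pos [433.624 146.591 135.97 ] yaw 0.23822787839188703 q [ 0.77  -0.353 -0.386  0.001 -1.537  1.039] F [ 0.823 -0.555  0.681] gap 0.35964150576326026
shift units [1.103 0.052 0.026] zaxis [ 0.001  0.    -1.   ]
```

View pics/w2.png

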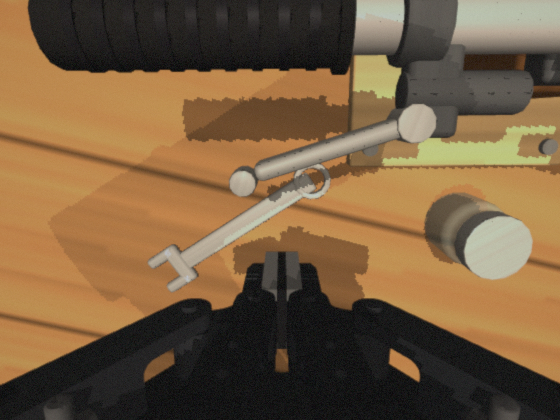

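Request:
arm_command:
  rows:
    - [1,[0.3,0.12,0],[0,0,0]]
    - [1,[0.2,0,0],[0,0,0]]
    - [1,[0,0,0],[0,0,0]]

```text
clock: 3.68
eef_pos: [454.4, 146.1, 134.6]
eef_rot: [0.993, 0.118, -0.0, 0.0]
force: [0.3, -0.4, -0.1]
finger_gap: 0.3
```

```bash
python3 -c "
from h import *
import cv2
to(477,155,135)
cv2.imwrite('pics/w3.png',bot.capture('wrist'))"
```

```text
t 3.675 pos [454.372 146.091 134.646] yaw 0.23677795623589384 q [ 0.735 -0.293 -0.342  0.    -1.523  1.072] F [ 0.303 -0.355 -0.053] gap 0.31268956567478595
shift units [ 0.602 -0.084 -0.009] zaxis [-0.001 -0.001 -1.   ]
```

View pics/w3.png

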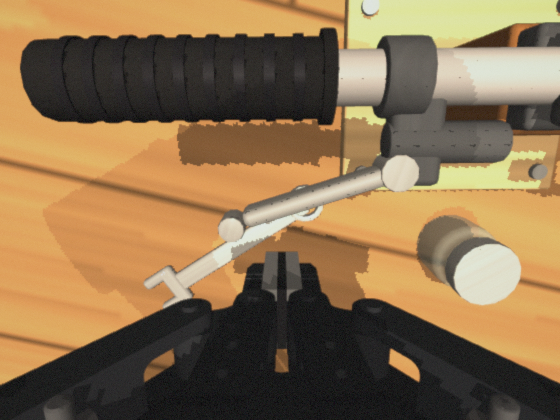

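The fingers (column 282) are in line with the blade, about 54 mm from the pivot and clear of the tip ball at (232,228). The grip is well beyond. Advancing in small steps.

Request:
arm_command:
  rows:
    - [1,[0.1,0,0],[0,0,0]]
    - [1,[0.1,0,0],[0,0,0]]
    - [1,[0.1,0,0],[0,0,0]]
    - [1,[0,0,0],[0,0,0]]

```text
clock: 4.22
eef_pos: [465.7, 149.0, 134.8]
eef_rot: [0.993, 0.119, -0.0, 0.0]
force: [-0.1, 0.2, 0.4]
finger_gap: -0.1
```

Request:
arm_command:
  rows:
    - [1,[0.1,0,0],[0,0,0]]
    - [1,[0.1,0,0],[0,0,0]]
    - [1,[0,0,0],[0,0,0]]

```text
clock: 4.6
eef_pos: [473.5, 150.9, 134.8]
eef_rot: [0.993, 0.118, -0.0, 0.0]
force: [0.0, -0.8, 0.1]
finger_gap: 0.1
```

Request:
arm_command:
  rows:
    - [1,[0.1,0,0],[0,0,0]]
    - [1,[0,0,0],[0,0,0]]

```text
clock: 4.85
eef_pos: [477.3, 151.9, 134.8]
eef_rot: [0.993, 0.119, -0.0, 0.0]
force: [-0.3, 0.1, 0.4]
finger_gap: 0.1
```

```bash
python3 -c "
from h import *
import cv2
to(477,155,135)
cv2.imwrite('pics/w4.png',bot.capture('wrist'))"
```

```text
t 4.85 pos [477.328 151.852 134.843] yaw 0.23758301618986388 q [ 0.711 -0.226 -0.287  0.    -1.51   1.097] F [-0.259  0.148  0.381] gap 0.1047320974616362
shift units [ 0.011 -0.078 -0.004] zaxis [-0. -0. -1.]
```

View pics/w4.png

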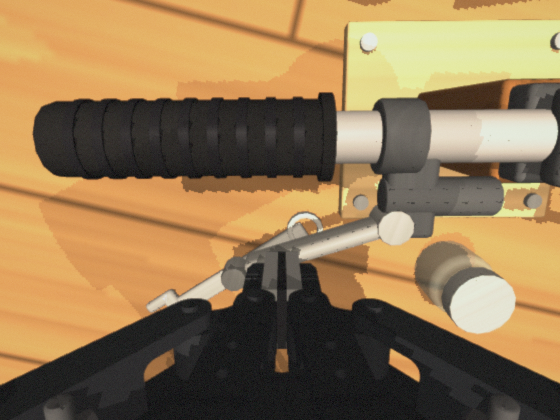

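```bash
python3 -c "
from h import *
import cv2
print(bot.camera_model('wrist')['extrinsics'])
for p in ((396,228),(234,272)): print(onz('wrist',*p,160))
for z in (135,150,160): print(z,onz('wrist',282,252,z))
a=bot.capture('wrist')[180:330,190:420];cv2.imwrite('pics/w4z.png',cv2.resize(a,None,fx=3,fy=3,interpolation=cv2.INTER_CUBIC))
a=bot.capture('side')[200:340,250:400];cv2.imwrite('pics/s4z.png',cv2.resize(a,None,fx=4,fy=4,interpolation=cv2.INTER_CUBIC))
a=bot.capture('scene')[135:265,165:325];cv2.imwrite('pics/c4z.png',cv2.resize(a,None,fx=4,fy=4,interpolation=cv2.INTER_CUBIC))
"
```

```text
[[ 2.35482861e-01 -9.38637271e-01 -2.52007728e-01  5.39983764e+02]
 [-9.71878337e-01 -2.27579593e-01 -6.04981595e-02  1.67305981e+02]
 [-5.65988834e-04  2.59167132e-01 -9.65832324e-01  3.06933781e+02]
 [ 0.00000000e+00  0.00000000e+00  0.00000000e+00  1.00000000e+00]]
[505.74696672 108.6110835  160.        ]
[469.38696734 171.85023461 160.        ]
135 [473.99245383 151.06880539 135.        ]
150 [479.74972646 152.48538351 150.        ]
160 [483.58790821 153.42976892 160.        ]
```

View pics/w4z.png

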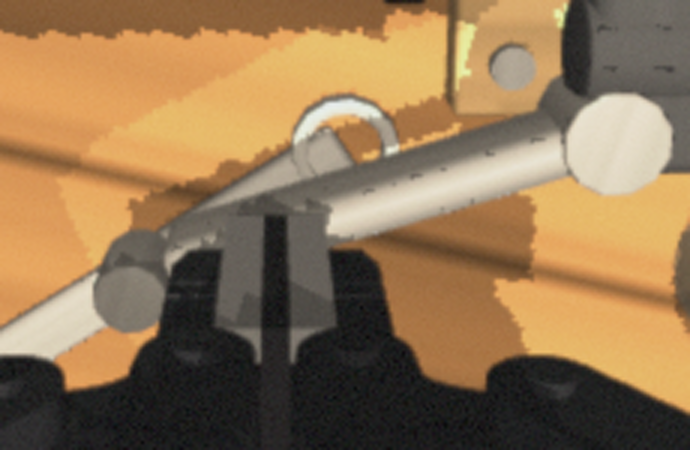

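View pics/s4z.png

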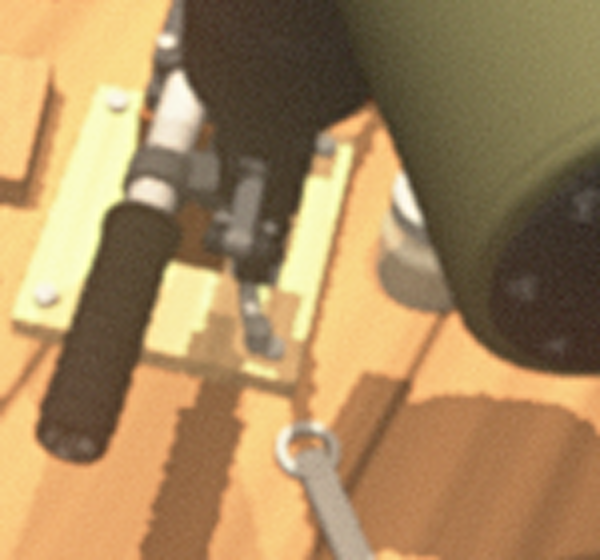

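View pics/c4z.png

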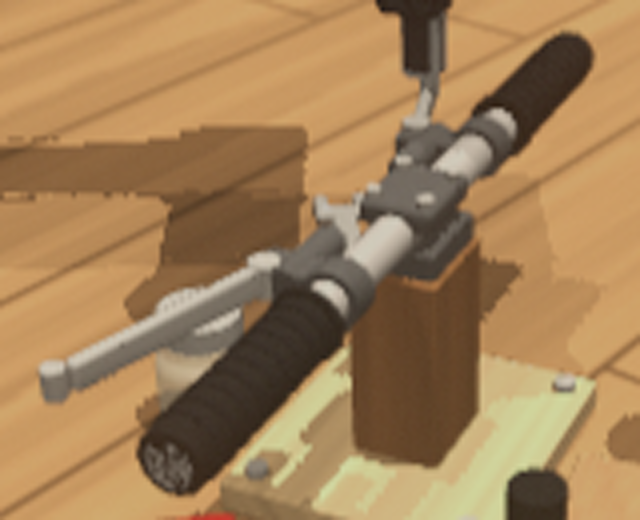

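```bash
cat >> h.py <<'E'
def proj(n,P):
    m=bot.camera_model(n);f=210/np.tan(np.radians(m["vertical_fov"]/2));T=np.array(m["extrinsics"])
    c=np.linalg.inv(T)@np.append(P,1);return m["cx"]+f*c[0]/c[2],m["cy"]+f*c[1]/c[2]
E
python3 -c "
from h import *
for z in (135,145,150,154,160,165): p=proj('scene',(477,152,z));q=proj('side',(477,152,z));w=proj('wrist',(477,152,z));print(z,p,(p[0]-165)*4,(p[1]-135)*4,'side',(q[0]-250)*4,(q[1]-200)*4,'wrist',w,(w[0]-190)*3,(w[1]-180)*3)
"
```

```text
135 (np.float64(271.2080954751185), np.float64(164.66727007797067)) 424.83238190047405 118.66908031188268 side 249.68918364071965 318.0357937431763 wrist (np.float64(281.6525808863019), np.float64(246.00090323606423)) 274.9577426589057 198.0027097081927
145 (np.float64(271.18177048656673), np.float64(160.71664334658828)) 424.72708194626694 102.86657338635314 side 251.16609011703508 304.4661052663914 wrist (np.float64(281.6566412151673), np.float64(253.353207932747)) 274.969923645502 220.05962379824103
150 (np.float64(271.1684962550073), np.float64(158.72456141523435)) 424.67398502002925 94.89824566093739 side 251.91422259894034 297.59232897681727 wrist (np.float64(281.6588460158258), np.float64(257.345585588313)) 274.97653804747745 232.03675676493896
154 (np.float64(271.1578226578397), np.float64(157.12276021379168)) 424.63129063135875 88.49104085516672 side 252.51745202915026 292.0499093454821 wrist (np.float64(281.66070302975373), np.float64(260.70820292220486)) 274.9821090892612 242.12460876661459
160 (np.float64(271.1417211375084), np.float64(154.7063832223469)) 424.5668845500336 78.82553288938755 side 253.4302726791484 283.66299246598237 wrist (np.float64(281.66365801037153), np.float64(266.0589808011913)) 274.9909740311146 258.1769424035739
165 (np.float64(271.1282189578639), np.float64(152.68009281274686)) 424.51287583145563 70.72037125098745 side 254.19836546204533 276.6058226638843 wrist (np.float64(281.6662904522122), np.float64(270.82571648947635)) 274.9988713566366 272.47714946842905
```

```bash
python3 -c "
from h import *
import cv2
def c(a,x,y): return cv2.resize(a[y:y+60,x:x+50],None,fx=8,fy=8,interpolation=cv2.INTER_CUBIC)
a=c(cv2.imread('pics/side0.png'),290,230);b=c(bot.capture('side'),290,230)
cv2.imwrite('pics/cmp.png',np.hstack([a,b]))
a=c(cv2.imread('pics/scene0.png'),250,130);b=c(bot.capture('scene'),250,130)
cv2.imwrite('pics/cmp2.png',np.hstack([a,b]))
"
```

```text
(no output)
```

View pics/cmp.png

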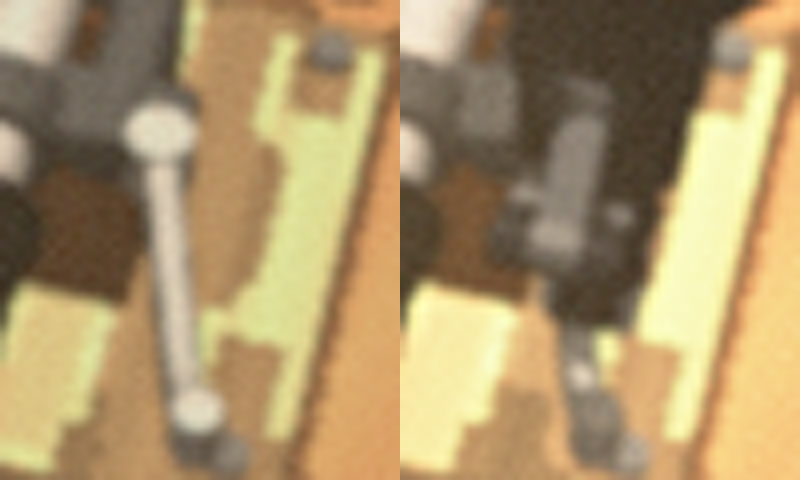

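View pics/cmp2.png

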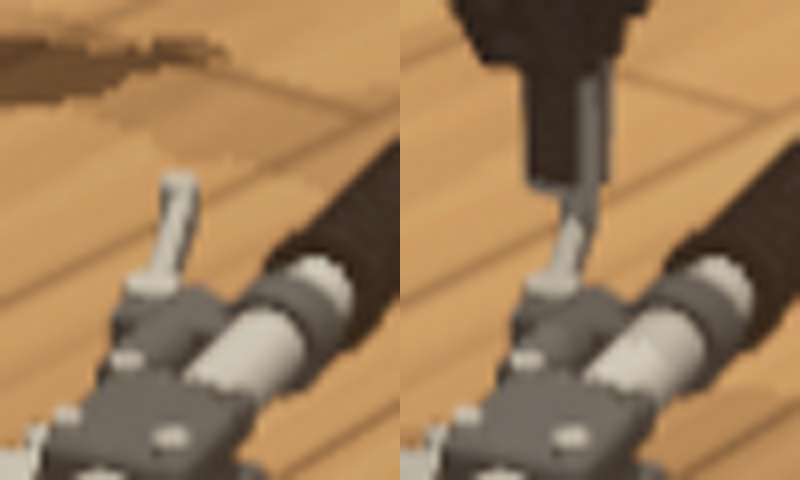

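The three views show the fingertips ending just above the blade, at about z 160–165, with the lever unmoved. That is above the reported TCP height of 135. I'll back off and measure the real fingertip before going lower.

Request:
arm_command:
  rows:
    - [1,[-0.5,0,0],[0,0,0]]
    - [1,[-0.5,0,0],[0,0,0]]
    - [1,[-0.2,0,0],[0,0,0]]
    - [1,[0,0,0],[0,0,0]]

```text
clock: 5.65
eef_pos: [430.6, 140.7, 135.3]
eef_rot: [0.993, 0.119, 0.0, -0.0]
force: [-0.3, 0.4, -0.2]
finger_gap: -0.0
```

```bash
python3 -c "
from h import *
import cv2
to(477,155,135)
s=bot.sense()['eef_pos']
def c(n,a,x,y,fn):
    for dz in(0,10,20,30):
        p=proj(n,s+[0,0,dz]);print(n,dz,p); cv2.circle(a,(int(round(p[0])),int(round(p[1]))),0,(0,0,255),-1)
    cv2.imwrite(fn,cv2.resize(a[y:y+70,x:x+80],None,fx=8,fy=8,interpolation=cv2.INTER_NEAREST))
c('side',bot.capture('side'),290,220,'pics/m1.png')
c('scene',bot.capture('scene'),220,110,'pics/m2.png')
"
```

```text
t 5.65 pos [430.593 140.693 135.268] yaw 0.23820871877114339 q [ 0.765 -0.367 -0.397  0.    -1.539  1.044] F [-0.303  0.394 -0.208] gap -0.0021520061167433517
shift units [ 1.212 -0.074  0.008] zaxis [ 0.001  0.001 -1.   ]
side 0 (np.float64(339.1720478663445), np.float64(285.70585802217715))
side 10 (np.float64(339.78022840074186), np.float64(282.3328359925234))
side 20 (np.float64(340.3991958587832), np.float64(278.8999887481095))
side 30 (np.float64(341.0292397897811), np.float64(275.40571042331646))
scene 0 (np.float64(252.9524638206002), np.float64(161.08782062361286))
scene 10 (np.float64(252.82530315299087), np.float64(157.18417137496365))
scene 20 (np.float64(252.69672365580936), np.float64(153.2369661030763))
scene 30 (np.float64(252.5667014493711), np.float64(149.24547173604628))
```

View pics/m1.png

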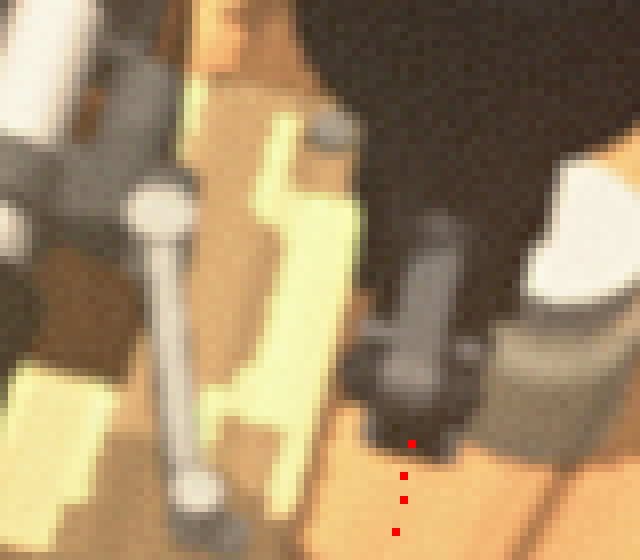

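View pics/m2.png

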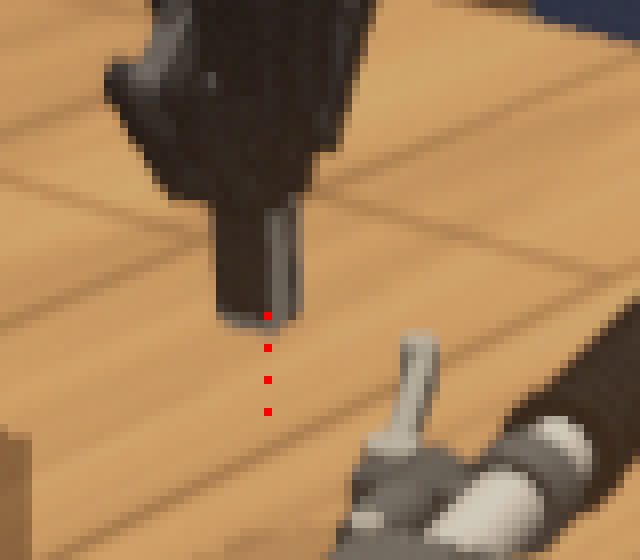

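In both views the finger end lies about 28 mm above the projected TCP (red dots at 0/10/20/30 mm). The x and y agree, so the offset is along the tool only. I'll lower 28 mm.

Request:
arm_command:
  rows:
    - [1,[0,0,0.4],[0,0,0]]
    - [1,[0,0,0.3],[0,0,0]]
    - [1,[0.3,0,0],[0,0,0]]
    - [1,[0.2,0,0],[0,0,0]]
    - [1,[0,0,0],[0,0,0]]

```text
clock: 6.38
eef_pos: [450.7, 145.3, 107.0]
eef_rot: [0.993, 0.118, -0.0, 0.0]
force: [-1.5, -0.3, -0.3]
finger_gap: 0.3
```

```bash
python3 -c "
from h import *
import cv2
to(477,155,107)
def c(a,x,y): return cv2.resize(a[y:y+70,x:x+60],None,fx=6,fy=6,interpolation=cv2.INTER_CUBIC)
a=c(bot.capture('side'),290,230);b=c(bot.capture('scene'),230,130)
cv2.imwrite('pics/m3.png',np.hstack([a,b]))
"
```

```text
t 6.375 pos [450.676 145.318 106.976] yaw 0.23706423215151604 q [ 0.74  -0.299 -0.397  0.    -1.473  1.068] F [-1.47  -0.348 -0.297] gap 0.25912059299437723
shift units [ 0.697 -0.081 -0.001] zaxis [-0. -0. -1.]
```

View pics/m3.png

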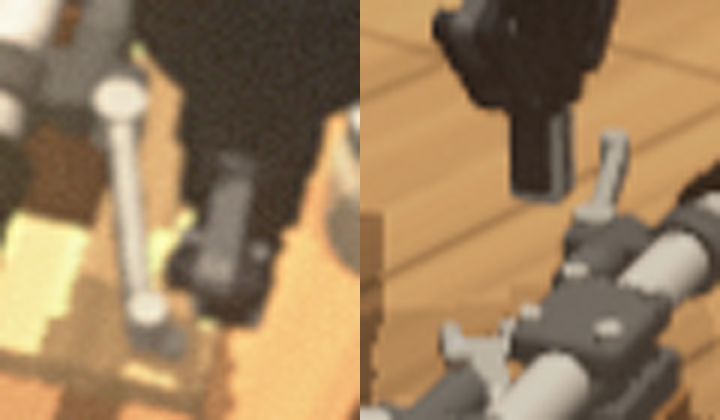

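Both views now show the fingertip on the outer side and below blade level. Pressing in small steps.

Request:
arm_command:
  rows:
    - [1,[0.1,0,0],[0,0,0]]
    - [1,[0.1,0,0],[0,0,0]]
    - [1,[0.1,0,0],[0,0,0]]
    - [1,[0,0,0],[0,0,0]]

```text
clock: 6.98
eef_pos: [461.8, 148.1, 106.8]
eef_rot: [0.993, 0.119, -0.0, 0.0]
force: [-0.4, 0.1, -0.5]
finger_gap: -0.1
```

Request:
arm_command:
  rows:
    - [1,[0.1,0,0],[0,0,0]]
    - [1,[0.1,0,0],[0,0,0]]
    - [1,[0,0,0],[0,0,0]]

```text
clock: 7.35
eef_pos: [469.2, 149.9, 106.6]
eef_rot: [0.993, 0.119, -0.001, 0.0]
force: [-5.6, -0.8, -0.1]
finger_gap: 0.5
```

Request:
arm_command:
  rows:
    - [1,[0.07,0,0],[0,0,0]]
    - [1,[0,0,0],[0,0,0]]

```text
clock: 7.6
eef_pos: [471.7, 150.7, 106.6]
eef_rot: [0.993, 0.119, -0.001, 0.0]
force: [-5.2, 1.8, 1.0]
finger_gap: 0.3
```

Request:
arm_command:
  rows:
    - [1,[0.07,0,0],[0,0,0]]
    - [1,[0,0,0],[0,0,0]]

```text
clock: 7.85
eef_pos: [474.3, 151.4, 106.6]
eef_rot: [0.993, 0.119, -0.001, -0.0]
force: [-5.9, 0.7, 1.7]
finger_gap: -0.2
```

Request:
arm_command:
  rows:
    - [1,[0.05,0,0],[0,0,0]]
    - [1,[0,0,0],[0,0,0]]

```text
clock: 8.1
eef_pos: [476.0, 152.0, 106.6]
eef_rot: [0.993, 0.119, -0.001, -0.0]
force: [-7.1, 1.2, 1.1]
finger_gap: 0.3
```

Request:
arm_command:
  rows:
    - [1,[0.05,0,0],[0,0,0]]
    - [1,[0,0,0],[0,0,0]]

```text
clock: 8.35
eef_pos: [477.8, 152.6, 106.6]
eef_rot: [0.993, 0.119, -0.001, -0.0]
force: [-8.5, 1.1, 1.5]
finger_gap: -0.2
```

Request:
arm_command:
  rows:
    - [1,[0.03,0,0],[0,0,0]]
    - [1,[0,0,0],[0,0,0]]

```text
clock: 8.6
eef_pos: [478.9, 152.9, 106.6]
eef_rot: [0.993, 0.119, -0.001, -0.0]
force: [-9.1, 1.7, 1.6]
finger_gap: 0.1
```

Request:
arm_command:
  rows:
    - [1,[0.03,0,0],[0,0,0]]
    - [1,[0,0,0],[0,0,0]]

```text
clock: 8.85
eef_pos: [479.9, 153.3, 106.6]
eef_rot: [0.993, 0.119, -0.001, -0.0]
force: [-9.2, 2.7, 1.6]
finger_gap: 0.1
```

Request:
arm_command:
  rows:
    - [1,[0.03,0,0],[0,0,0]]
    - [1,[0,0,0],[0,0,0]]

```text
clock: 9.1
eef_pos: [480.7, 153.4, 106.6]
eef_rot: [0.993, 0.119, -0.002, -0.0]
force: [-10.9, 2.1, 2.5]
finger_gap: -0.1
```

Request:
arm_command:
  rows:
    - [1,[0.03,0,0],[0,0,0]]
    - [1,[0,0,0],[0,0,0]]

```text
clock: 9.35
eef_pos: [480.7, 153.4, 106.5]
eef_rot: [0.993, 0.119, -0.003, -0.0]
force: [-17.4, 2.5, 6.0]
finger_gap: -0.0
```

```bash
python3 -c "
from h import *
import cv2
to(477,155,107)
cv2.imwrite('pics/w5.png',bot.capture('wrist'))
"
```

```text
t 9.35 pos [480.704 153.41  106.479] yaw 0.23850362561958013 q [ 0.706 -0.203 -0.318 -0.003 -1.461  1.103] F [-17.351   2.51    5.988] gap -0.04421017890131853
shift units [-0.081 -0.061 -0.013] zaxis [-0.006 -0.001 -1.   ]
```

View pics/w5.png

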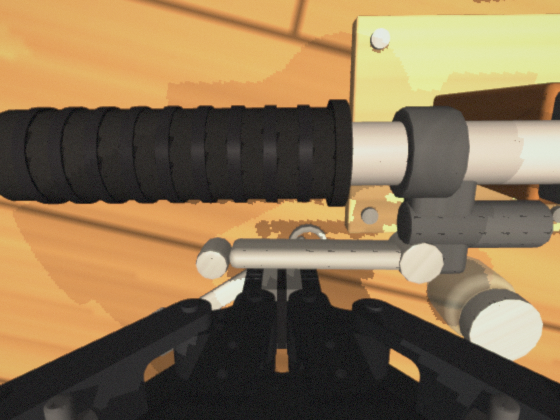

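The blade is now parallel to the bar and clear of the grip. The force has jumped to 17 N with no further travel, so the lever is at its stop. Holding for just over a second.

Request:
arm_command:
  rows:
    - [1,[0,0,0],[0,0,0]]
    - [1,[0,0,0],[0,0,0]]
    - [1,[0,0,0],[0,0,0]]
    - [1,[0,0,0],[0,0,0]]
    - [1,[0,0,0],[0,0,0]]
    - [1,[0,0,0],[0,0,0]]
    - [1,[0,0,0],[0,0,0]]
    - [1,[0,0,0],[0,0,0]]
    - [1,[0,0,0],[0,0,0]]
    - [1,[0,0,0],[0,0,0]]

```text
clock: 10.65
eef_pos: [480.7, 153.4, 106.5]
eef_rot: [0.993, 0.119, -0.003, -0.0]
force: [-17.4, 1.1, 6.1]
finger_gap: -0.1
```

Request:
arm_command:
  rows:
    - [1,[-0.3,0,0],[0,0,0]]
    - [1,[-0.3,0,0],[0,0,0]]
    - [1,[-0.4,0,0],[0,0,0]]
    - [1,[-0.3,0,0],[0,0,0]]
    - [1,[0,0,0],[0,0,0]]
    - [1,[0,0,0],[0,0,0]]
    - [1,[0,0,0],[0,0,0]]

```text
clock: 11.52
eef_pos: [433.1, 141.2, 106.8]
eef_rot: [0.993, 0.118, -0.0, 0.0]
force: [-0.4, 0.4, -0.7]
finger_gap: -0.5
```

```bash
python3 -c "
from h import *
import cv2
to(500,-150,170)
cv2.imwrite('pics/w6.png',bot.capture('wrist'))
"
```

```text
t 11.525 pos [433.136 141.191 106.796] yaw 0.2375116194035142 q [ 0.761 -0.353 -0.439  0.    -1.485  1.047] F [-0.383  0.44  -0.705] gap -0.4749001857901002
shift units [-0.088  7.469 -1.578] zaxis [-0. -0. -1.]
```

View pics/w6.png

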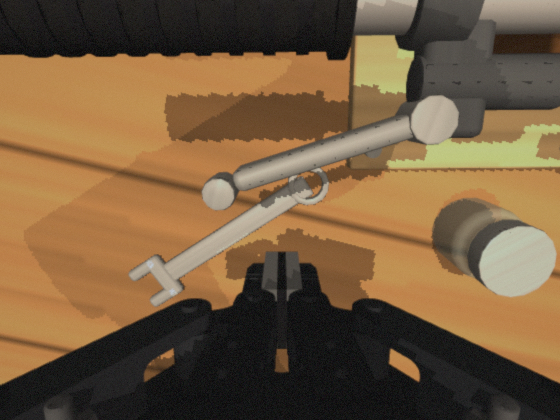

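The short lever has sprung right out, with its ball at (220,190) and pivot at (434,120). Lifting over to the long lever.

Request:
arm_command:
  rows:
    - [1,[0,0,-0.8],[0,0,0]]
    - [1,[0,0,-0.8],[0,0,0]]
    - [1,[-0.3,0.8,0],[0,0,0]]
    - [1,[0,0.8,0],[0,0,0]]
    - [1,[0,0.8,0],[0,0,0]]
    - [1,[0,0.8,0],[0,0,0]]
    - [1,[0,0.8,0],[0,0,0]]
    - [1,[0,0.8,0],[0,0,0]]
    - [1,[0,0.8,0],[0,0,0]]
    - [1,[0,0.8,0],[0,0,0]]
    - [1,[0,0.8,0],[0,0,0]]
    - [1,[0,0.6,0],[0,0,0]]

```text
clock: 13.08
eef_pos: [494.9, -166.4, 170.5]
eef_rot: [0.993, 0.118, -0.0, 0.0]
force: [0.8, 0.4, -0.3]
finger_gap: -0.1
```

Request:
arm_command:
  rows:
    - [1,[0,0,0],[0,0,0]]

```text
clock: 13.2
eef_pos: [494.7, -166.3, 170.2]
eef_rot: [0.993, 0.117, -0.001, 0.0]
force: [-0.2, -0.3, 0.5]
finger_gap: 0.1
```

```bash
python3 -c "
from h import *
import cv2
to(495,-166,170)
cv2.imwrite('pics/w7.png',bot.capture('wrist'))
"
```

```text
t 13.2 pos [ 494.677 -166.257  170.184] yaw 0.23516699850114112 q [ 0.062 -0.169 -0.174  0.    -1.567  1.744] F [-0.175 -0.301  0.51 ] gap 0.08921522924634075
shift units [ 0.009 -0.004  0.005] zaxis [-0.002 -0.    -1.   ]
```

View pics/w7.png

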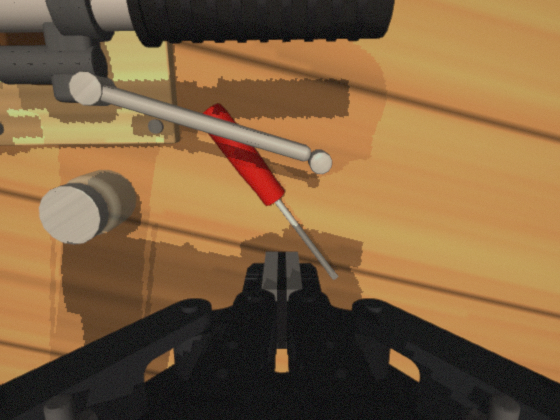

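The long lever is at rest, with its pivot at (86,88) and ball at (320,161). The fingers are about 101 mm along the blade. I'll shift 8 mm towards the pivot, descend and approach.

Request:
arm_command:
  rows:
    - [1,[0,-0.2,0.4],[0,0,0]]
    - [1,[0,0,0.6],[0,0,0]]
    - [1,[0,0,0.58],[0,0,0]]
    - [1,[0.3,0,0],[0,0,0]]
    - [1,[0.2,0,0],[0,0,0]]
    - [1,[0,0,0],[0,0,0]]

```text
clock: 14.0
eef_pos: [513.4, -152.1, 108.7]
eef_rot: [0.993, 0.119, 0.001, 0.0]
force: [-0.4, -0.7, -0.1]
finger_gap: -0.4
```

```bash
python3 -c "
from h import *
import cv2
to(558,-150,107)
cv2.imwrite('pics/w8.png',bot.capture('wrist'))
"
```

```text
t 14.0 pos [ 513.36  -152.136  108.718] yaw 0.23828280563078214 q [ 0.088 -0.125 -0.246  0.    -1.448  1.721] F [-0.398 -0.65  -0.089] gap -0.40644052471618725
shift units [1.097 0.211 0.044] zaxis [ 0.001 -0.    -1.   ]
```

View pics/w8.png

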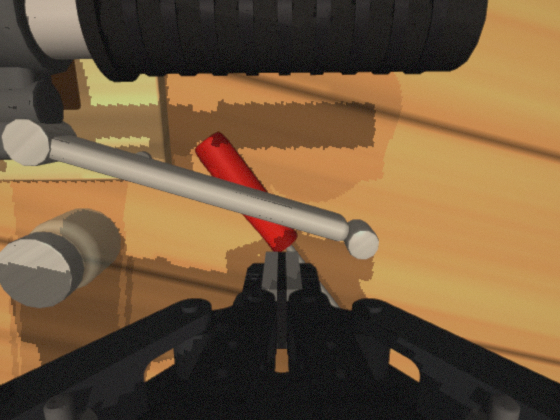

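Request:
arm_command:
  rows:
    - [1,[0.1,0,0],[0,0,0]]
    - [1,[0.1,0,0],[0,0,0]]
    - [1,[0.1,0,0],[0,0,0]]
    - [1,[0,0,0],[0,0,0]]

```text
clock: 14.55
eef_pos: [524.0, -149.6, 107.6]
eef_rot: [0.993, 0.119, -0.0, 0.0]
force: [0.6, 0.2, -0.6]
finger_gap: -0.0
```

Request:
arm_command:
  rows:
    - [1,[0.1,0,0],[0,0,0]]
    - [1,[0.1,0,0],[0,0,0]]
    - [1,[0,0,0],[0,0,0]]

```text
clock: 14.92
eef_pos: [531.4, -148.0, 107.6]
eef_rot: [0.993, 0.118, -0.001, 0.0]
force: [-3.4, -1.6, 0.9]
finger_gap: -0.1
```

Request:
arm_command:
  rows:
    - [1,[0.1,0,0],[0,0,0]]
    - [1,[0.1,0,0],[0,0,0]]
    - [1,[0,0,0],[0,0,0]]

```text
clock: 15.3
eef_pos: [539.4, -146.1, 107.7]
eef_rot: [0.993, 0.118, -0.0, 0.0]
force: [-4.5, -3.4, 1.4]
finger_gap: 0.2
```

Request:
arm_command:
  rows:
    - [1,[0.1,0,0],[0,0,0]]
    - [1,[0.1,0,0],[0,0,0]]
    - [1,[0,0,0],[0,0,0]]

```text
clock: 15.68
eef_pos: [546.8, -144.5, 107.7]
eef_rot: [0.993, 0.118, -0.001, 0.0]
force: [-4.5, -3.9, 1.1]
finger_gap: -0.0
```

Request:
arm_command:
  rows:
    - [1,[0.08,0,0],[0,0,0]]
    - [1,[0,0,0],[0,0,0]]

```text
clock: 15.92
eef_pos: [549.7, -144.1, 107.7]
eef_rot: [0.993, 0.118, -0.001, 0.001]
force: [-6.7, -4.3, 0.9]
finger_gap: -0.2
```

Request:
arm_command:
  rows:
    - [1,[0.05,0,0],[0,0,0]]
    - [1,[0,0,0],[0,0,0]]

```text
clock: 16.18
eef_pos: [551.5, -143.8, 107.8]
eef_rot: [0.993, 0.118, -0.001, 0.001]
force: [-6.3, -5.9, 1.1]
finger_gap: 0.1
```

Request:
arm_command:
  rows:
    - [1,[0.05,0,0],[0,0,0]]
    - [1,[0,0,0],[0,0,0]]

```text
clock: 16.42
eef_pos: [553.3, -143.4, 107.8]
eef_rot: [0.993, 0.118, -0.001, 0.001]
force: [-6.5, -6.4, 1.4]
finger_gap: 0.3
```

Request:
arm_command:
  rows:
    - [1,[0.04,0,0],[0,0,0]]
    - [1,[0,0,0],[0,0,0]]

```text
clock: 16.68
eef_pos: [554.6, -143.1, 107.7]
eef_rot: [0.993, 0.118, -0.001, 0.001]
force: [-7.0, -6.0, 1.6]
finger_gap: -0.0
```

```bash
python3 -c "
from h import *
import cv2
to(558,-150,107)
cv2.imwrite('pics/w9.png',bot.capture('wrist'))
"
```

```text
t 16.675 pos [ 554.63  -143.096  107.732] yaw 0.2369291471113042 q [ 0.099 -0.02  -0.149  0.002 -1.444  1.709] F [-6.992 -6.006  1.602] gap -0.031046815561241344
shift units [0.041 0.188 0.018] zaxis [-0.003 -0.002 -1.   ]
```

View pics/w9.png

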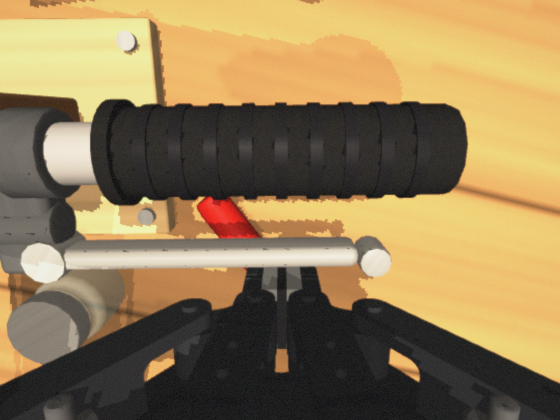

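Request:
arm_command:
  rows:
    - [1,[0.03,0,0],[0,0,0]]
    - [1,[0,0,0],[0,0,0]]

```text
clock: 16.98
eef_pos: [555.7, -142.9, 107.8]
eef_rot: [0.993, 0.118, -0.001, 0.001]
force: [-7.3, -6.1, 1.5]
finger_gap: -0.1
```

Request:
arm_command:
  rows:
    - [1,[0.03,0,0],[0,0,0]]
    - [1,[0,0,0],[0,0,0]]

```text
clock: 17.23
eef_pos: [556.0, -142.8, 107.7]
eef_rot: [0.993, 0.118, -0.002, 0.001]
force: [-11.0, -5.7, 2.7]
finger_gap: -0.1
```

Request:
arm_command:
  rows:
    - [1,[0.02,0,0],[0,0,0]]
    - [1,[0,0,0],[0,0,0]]
    - [1,[0,0,0],[0,0,0]]
    - [1,[0,0,0],[0,0,0]]
    - [1,[0,0,0],[0,0,0]]
    - [1,[0,0,0],[0,0,0]]
    - [1,[0,0,0],[0,0,0]]

```text
clock: 18.1
eef_pos: [555.9, -142.8, 107.7]
eef_rot: [0.993, 0.118, -0.003, 0.001]
force: [-14.0, -5.9, 4.5]
finger_gap: -0.1
```

```bash
python3 -c "
from h import *
import cv2
to(558,-150,107)
cv2.imwrite('pics/w10.png',bot.capture('side'))
"
```

```text
t 18.1 pos [ 555.95  -142.809  107.691] yaw 0.23658463078387018 q [ 0.099 -0.013 -0.143  0.002 -1.448  1.708] F [-14.022  -5.928   4.536] gap -0.12713993216531883
shift units [0.008 0.187 0.017] zaxis [-0.006 -0.002 -1.   ]
```

View pics/w10.png

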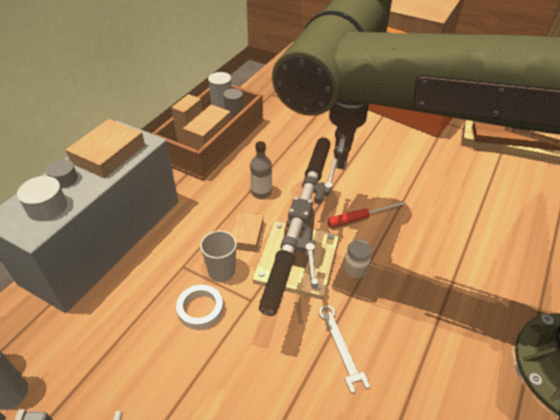

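The long lever is held at its stop: the force is steady at about 15 N and travel has stalled. The short lever is out at (314,280) and the loose items are undisturbed. Handing in.

```bash
python3 -c "
from workcell import bot
print(bot.job_done())"
```

```text
the job is handed in; nothing more can be done
None
```

Both brake levers came up firm against their stops short of the grip. I handed the job in with the long lever still held in; no verdict was reported.

- **Short lever:** I pressed it from outside with closed fingers. Travel stalled and the force jumped from about 11 to 17 N, with the blade parallel to the bar and clear of the grip. I held it there for 1.3 s, and the wrist picture after I backed off showed it fully out again.
- **Long lever:** I pressed it the same way until travel stalled and kept holding it, with force on the tool of about 14 N against the push and 6 N sideways. In the last side view the short lever was out and the loose things looked undisturbed.

- **First approach missed:** On the first approach to the short lever the fingers passed just above the blade without moving it. The pictures put the real fingertips about 28 mm above where the reported TCP said they were. I backed off, went 28 mm lower and repeated the approach.
- **Sideways force:** The push on the long lever had more sideways force than its direction explains. I took it for friction along the blade and did not check further.

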